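# Put the blunt chisel away and present a sharp one level

## Task

Change the chisels: lay the short blunt one that lies on the bench in the open drawer of the little chest, let go of it and push the drawer fully shut. Then draw the chisel with the reddish-brown handle out of the sloped stand without disturbing the dark one beside it, turn it level and raise it at least 20 cm above the bench, clear of everything. Finish still holding it there, level and still.

Things in the scene. Friction and masses are not known exactly. Their poses are not given: they have to be found in the camera images.
- blunt_mid (a point): Point on the centre line of the blunt chisel, about 11 mm above the bench as it lies. Short tool: brown round handle 22 mm thick, pale yellow ring, short blade; 43 g. x axis: along the tool to the blade. 130 mm long: blade tip 83 mm ahead of this point, butt 47 mm behind; the thick handle ends 45 mm ahead.
- drawer_floor (a point): Centre of the drawer's floor (upper face, 22 mm above the bench); moves with the drawer. x points into the chest (shuts along +x), y left, z up. Inside 174 mm (x) by 178 mm (y); side walls 40 mm, front 51 mm above the floor. With the drawer open by j, the chest roofs over all beyond x = j - 0.094 m.
- chest_drawer0 (a joint): The drawer's opening in m: 0 fully shut, 0.150 fully open; starts at 0.125 to 0.148. It slides with little friction and stays where it is left.
- chest_drawer0_handle (a point): Middle of the drawer's steel bar handle: a level bar 12 mm thick, 110 mm long along the drawer's y, 35 mm in front of the drawer front, 47 mm above the bench. Moves with the drawer; axes as the drawer floor's.
- chest: The fixed drawer chest. Origin at the middle of its underside on the bench; it opens to its -x side, which faces the robot.
- stand: Fixed sloped wooden chisel stand, about 130 x 176 mm, 105 mm high, two square sockets side by side 80 mm apart along its y. Origin at the bench below; its -x side faces the robot. The sockets rise at 54 degrees towards -x, so the handles of the tools lean up towards the robot.
- socket0 (a point): Centre of the mouth of the left (+y) socket of the stand: 17 mm square, 72 mm deep, about 89 mm above the bench.
- socket1 (a point): Centre of the mouth of the right (-y) socket: same size.
- red_chisel_mid (a point): Point inside the upper half of the reddish-brown round handle (22 mm thick) of the chisel to draw; 190 mm long, 62 g. It stands blade down in either socket, about 70 mm deep, with some play, handle leaning up to the robot at about 45 degrees. x axis: along the tool to the blade. Butt 33 mm behind this point, balance point 30 mm ahead, handle's end 80, blade tip 157 mm ahead.
- dark_chisel_mid (a point): Point inside the upper half of the handle of the dark, almost black-brown chisel in the other socket; same size and axes. It stays where it is.
- red_chisel: The red chisel as a whole (its origin has no special meaning; use the point).
- blunt_chisel: The blunt chisel as a whole (use the point).
- dark_chisel: The dark chisel as a whole (use the point).
Not all that is in view belongs to the job. Of the things that look like the blunt_chisel, take the one that is farthest to the robot's left at the start.

How it is judged:
On the way, in this order (a step that is already met when the one before it is completed fails the run):
1. the blunt chisel lies let go in the open drawer (x of blunt_mid in the frame of drawer_floor between -0.085 and 0.085 m and y of blunt_mid in the frame of drawer_floor between -0.085 and 0.085 m and z of blunt_mid in the frame of drawer_floor between -0.005 and 0.035 m and contact force between the fingers and blunt_chisel below 0.05 N and value of joint chest_drawer0 above 0.05 m), for 0.2 s.
2. the drawer is shut with the blunt chisel in it (x of blunt_mid in the frame of drawer_floor between -0.085 and 0.085 m and y of blunt_mid in the frame of drawer_floor between -0.085 and 0.085 m and z of blunt_mid in the frame of drawer_floor between -0.005 and 0.035 m and value of joint chest_drawer0 below 0.008 m), for 0.2 s.
3. the red chisel is drawn clear out of its socket (distance between red_chisel_mid and socket0 above 0.16 m and distance between red_chisel_mid and socket1 above 0.16 m and contact force between red_chisel and the fingers above 0.5 N), for 0.1 s.
At the end, for the whole second after the job is handed in: The blunt chisel lies inside the drawer, which is shut to within 8 mm. The red-handled chisel is out of the stand, held by the fingers alone, its handle more than 18 cm above the bench, level within 15 degrees and still; the dark chisel is in its socket, within 3 cm of where it stood (all of step 2 and distance between red_chisel_mid and socket0 above 0.16 m and distance between red_chisel_mid and socket1 above 0.16 m and height (world z) of red_chisel_mid above 0.18 m and angle between red_chisel_mid's own x axis and vertical between 1.311 and 1.831 rad and contact force between the fingers and red_chisel above 1 N and contact force between red_chisel and stand below 0.05 N and contact force between red_chisel and chest below 0.05 N and contact force between red_chisel and dark_chisel below 0.05 N and linear speed of red_chisel below 0.04 m/s and distance of dark_chisel_mid from where it was at the start of the episode below 0.03 m); the arm keeps its last pose, push and grip.
It fails at once if the dark chisel is pulled or knocked out of place (more than 4 cm) (distance of dark_chisel_mid from where it was at the start of the episode above 0.04 m).
It also fails if it takes over 59 s, if anything falls off the work surface, if the arm or the gripper's body presses on something with over 40 N, if the wrist force passes 120 N, or if a joint passes its speed limit or range.

## Robot

A 6-joint arm with a two-finger parallel gripper is mounted at the origin on a cart in front of the work surface, level with it; the furniture and walls round the work are solid. World frame = base frame: x ahead of the robot, y to its left, z up, the work surface at z = 0. Lengths are in m, angles in rad, forces in N, time in s.
With the tool pointing down it reaches from about 0.4 to 0.925 m from the base axis. Payload 12.5 kg.
Tool frame: the origin (TCP) lies at the centre of the arm's flange, where the gripper is bolted on; the fingertips stand 190 mm ahead of it and the grasp point (between the pads) lies 171 mm ahead of it; z points along the fingers, x is the direction in which the jaws open and shut, and the axes are right-handed (so a half turn about z gives the same grasp; the last joint's range is limited). The gripper opens to 95 mm and grips with 3 to 60 N. Pads are 20 mm wide; open, the fingers measure 119 mm over their backs; the gripper's body (75 mm by 180 mm) begins 59 mm behind the grasp point.
Start: joints at [1.205, 0.491, 1.559, -0, 1.092, -0.106], TCP at [0.161, 0.604, 0.405] pointing down, gripper open.
Joint ranges: [-3.1, 3.1], [-0.84, 2.19], [0.05, 2.79], [-1.13, 4.28], [0.06, 2.93], [-2.69, 2.69]. Speed limits (rad/s): [2.22, 2.22, 2.79, 3.14, 3.14, 3.14].

## Interface

Orientations are given as a rotation vector (axis times angle).
In Python, from bench import sensors, imaging, job gives the robot as it stands.
- The arm moves only by the tool drive_tool, never from a script. Its argument "targets" is a list of rows, each an object with "xyz": the shift along the tool's x, y, z in m, a list of three; "rot": the turn, a rotation vector about the tool's x, y, z in degrees, a list of three. In form: [{"xyz": [tx, ty, tz], "rot": [ax, ay, az]}, ...]. A call has 1 to 12 rows; each row shifts and turns the commanded pose from where the row before left it, along the tool's axes as they then stand; what a row does not reach is not made up. A row lasts 1/10 s, in which the tool goes at most 50 mm and 8.59 degrees, less where a joint would pass 70% of its speed; a pose out of reach is approached as far as the arm can. A call is refused whole if a number of a shift passes 0.05 or a number of a turn 8.59, either way. A call with a gripper value outside its range is refused whole. "jaw" is the closure in counts, from 0 (fully open) to 255 (shut), set as the call begins (left out, the last holds). The fingers move at their own pace and stop on an object; "force" is the grip in N (left out, the last holds). Time passes only in rows, so rows that do not move let the fingers close. It gives the time, the measured TCP pose, the force and the opening at its end, in the units of the state.
- sensors.state(): the state, without advancing time (a new reading comes with each control period).
- imaging.camera(name): name is "scene" or "top"; returns a dict with "color" (480x640x3 uint8, blue, green, red), "vfov" (degrees; the focal length in pixels is half the picture's height over the tangent of half this angle, whatever the lens; pixels are square), "cx", "cy" (the principal point, pixels), "rvec" (rotation vector, rad) and "tvec" (3), from world to camera coordinates, as OpenCV has them. Camera axes: x right, y down, z forward; pixel columns grow to the right and rows downward; lengths in m; the calibration is good to about 2 mm. A picture is of the moment at which its call begins. There is no depth.
- job.hand_in(): hands the job in, once; it reports no verdict.
The state is a dict: "clock": time; "joints": joint angles; "joint_vel": joint speeds; "effort": joint torques, N m; "position": TCP position; "tcp_rot": TCP orientation; "wrist_force": force on the tool from outside, world axes, zero at the start; "moment": the same for the moment, N m; "opening": finger opening in m.
Only numpy, scipy, OpenCV 4.12 (cv2) and the standard library are available. Lean on these libraries where they do the work, as an engineer would, in place of code of your own. Each camera call takes 0.05 s, during which the arm holds its last target.

## Working session

There is one attempt and no reset: what is moved stays moved. The work goes in short steps, Python scripts to look and compute and a tool call to move; the robot and the scene stay as the last step left them, time stands still between calls to the robot, and variables do not carry over. Pictures are saved under pics/ and viewed, and the job is handed in when it is done.

Besides the shell and the picture viewer there is one more tool, called after "Request:" as name([rows], argument=value, ...), one row to a line, values as JSON. drive_tool: Moves the arm, as the interface text tells. Its arguments: {"type":"object","properties":{"targets":{"type":"array","items":{"type":"object","properties":{"xyz":{"type":"array","items":{"type":"number"}},"rot":{"type":"array","items":{"type":"number"}}}}},"jaw":{"type":"number"},"force":{"type":"number"}},"required":["targets"]}

```bash
ls; mkdir -p pics
python3 - <<'E'
from bench import sensors, imaging, job
import cv2, numpy as np
print(sensors.state())
for n in ("scene","top"):
    c=imaging.camera(n); cv2.imwrite(f"pics/{n}0.png",c["color"])
    print(n,{k:v for k,v in c.items() if k!="color"})
    R=cv2.Rodrigues(np.array(c["rvec"],float))[0]; print("campos",-R.T@np.array(c["tvec"]).ravel())
E
```

```text
pics
{'clock': 0.0, 'joints': array([ 1.20542025e+00,  4.91549796e-01,  1.55944182e+00, -3.35290171e-05,
        1.09170737e+00, -1.05617632e-01]), 'joint_vel': array([-0.00186106, -0.00084994,  0.00173637,  0.00025802,  0.00029436,
       -0.00043455]), 'effort': array([-5.18670695e-04, -6.12634349e+01, -2.58181858e+01,  6.91882940e-02,
        4.80949378e-02, -6.72636133e-05]), 'position': array([0.16050845, 0.60400342, 0.40417033]), 'tcp_rot': array([ 2.48994658e+00,  1.91467401e+00, -1.45692865e-03]), 'wrist_force': array([-0.7652141 ,  0.07373957,  0.43956538]), 'moment': array([ 0.03929803, -0.01864463, -0.06227152]), 'opening': 0.09455123586822277}
scene {'vfov': 54.708329803067805, 'cx': 316.7069815172861, 'cy': 233.0164034712674, 'rvec': array([ 2.37890195, -0.65187037,  0.23001527]), 'tvec': array([-0.449787  ,  0.29802758,  1.00737548])}
campos [ 0.18077321 -0.58350845  0.96580178]
top {'vfov': 51.539464108756974, 'cx': 326.8436852194304, 'cy': 234.98166284921186, 'rvec': array([ 2.17164634, -2.18348897,  0.09537779]), 'tvec': array([-0.00209033,  0.56213674,  1.22361164])}
campos [ 0.45418025 -0.00367714  1.26764913]
```

View pics/scene0.png

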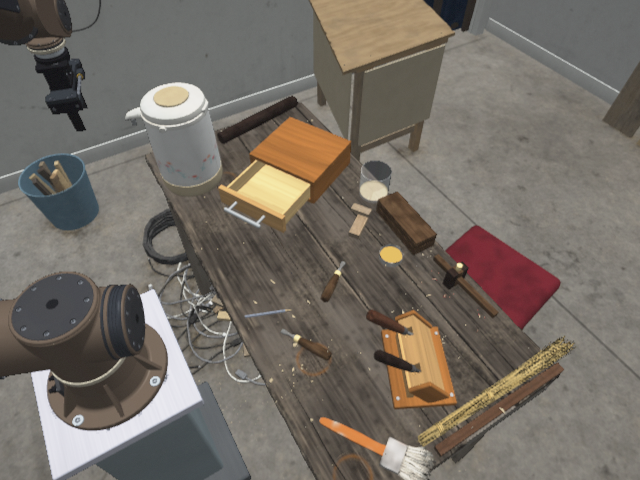

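View pics/top0.png

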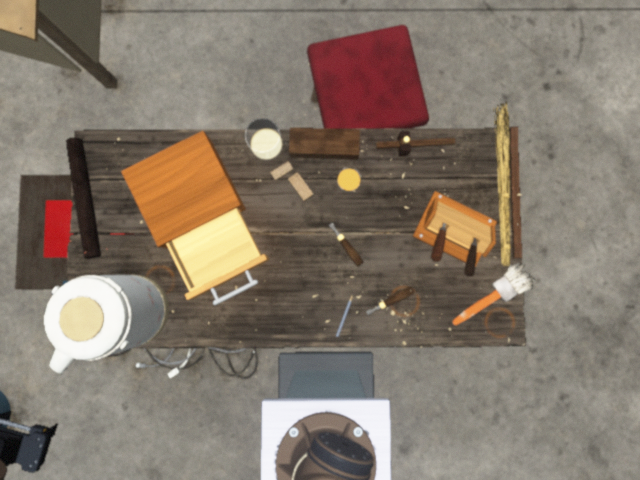

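Run:
```python
import cv2, numpy as np
s=cv2.imread("pics/scene0.png"); t=cv2.imread("pics/top0.png")
def crop(im,x,y,w,h,f,n): cv2.imwrite("pics/"+n,cv2.resize(im[y:y+h,x:x+w],None,fx=f,fy=f,interpolation=cv2.INTER_CUBIC))
crop(t,325,215,50,60,10,"t_blunt.png")
crop(s,310,250,50,60,10,"s_blunt.png")
crop(t,400,185,110,100,7,"t_stand.png")
crop(s,355,295,110,120,5,"s_stand.png")
crop(t,115,125,160,185,3.2,"t_chest.png")
crop(s,210,110,150,130,5,"s_chest.png")
```

```text
(no output)
```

View pics/t_blunt.png

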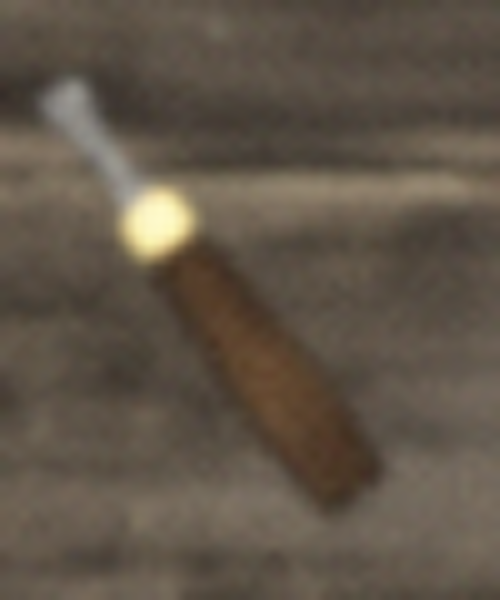

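View pics/s_blunt.png

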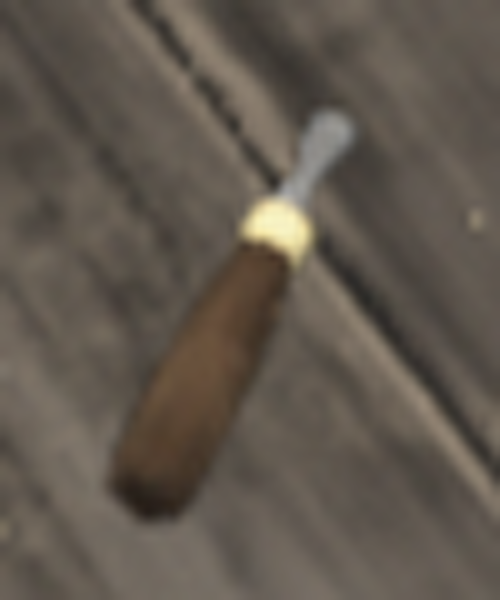

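View pics/t_stand.png

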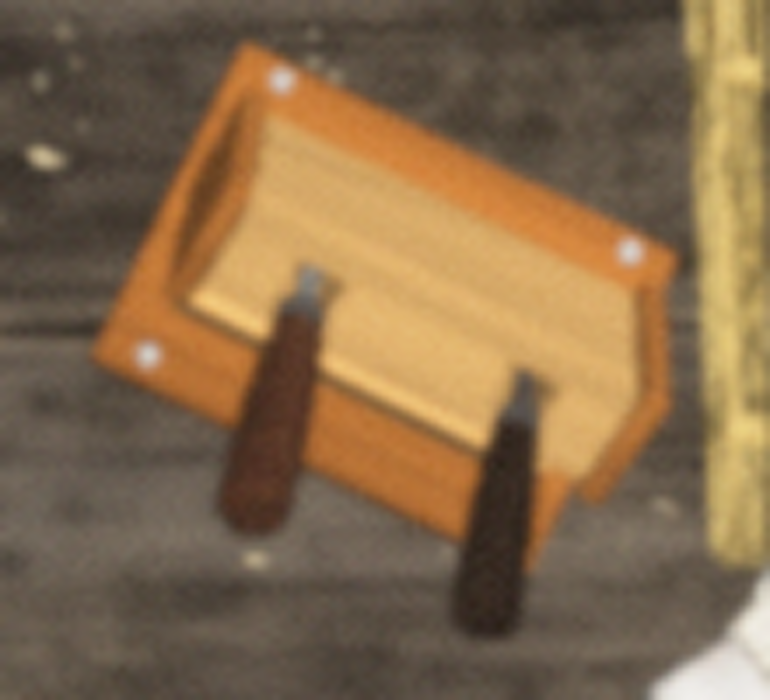

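View pics/s_stand.png

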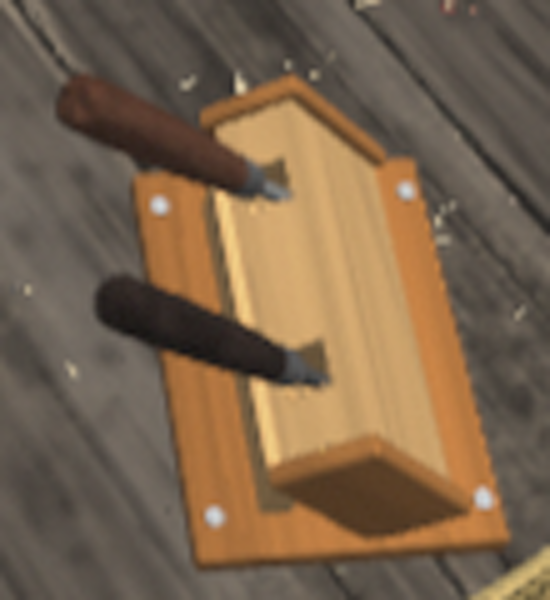

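View pics/t_chest.png

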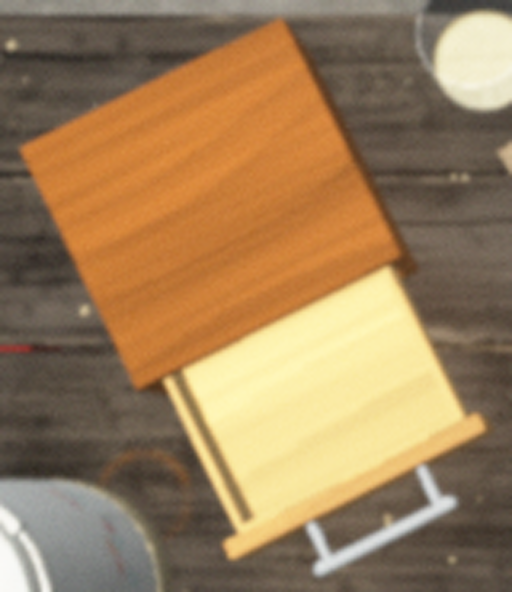

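View pics/s_chest.png

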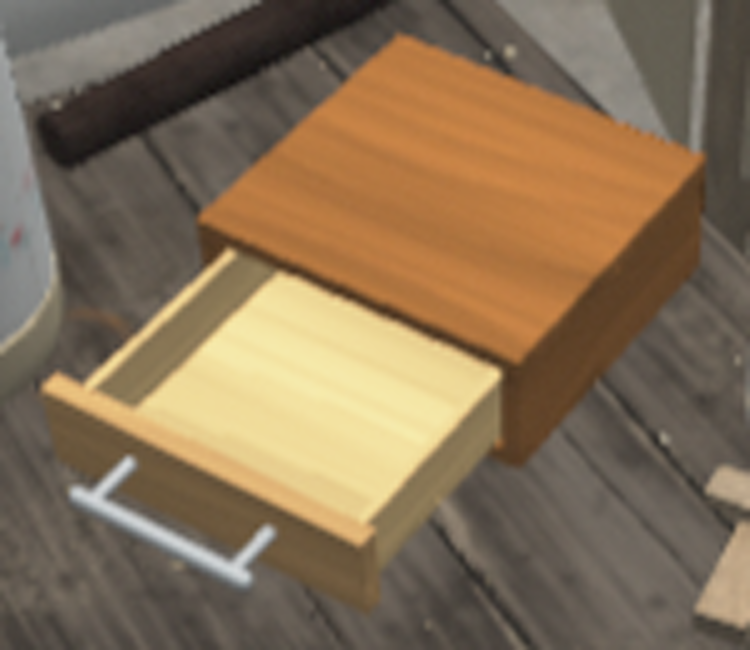

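```bash
cat > h.py <<'E'
import cv2, numpy as np
from scipy.spatial.transform import Rotation as Rn
CAM={"scene":dict(vfov=54.708329803067805,cx=316.7069815172861,cy=233.0164034712674,rvec=[2.37890195,-0.65187037,0.23001527],tvec=[-0.449787,0.29802758,1.00737548]),
"top":dict(vfov=51.539464108756974,cx=326.8436852194304,cy=234.98166284921186,rvec=[2.17164634,-2.18348897,0.09537779],tvec=[-0.00209033,0.56213674,1.22361164])}
def K(n):
    c=CAM[n]; f=240/np.tan(np.radians(c["vfov"]/2)); return np.array([[f,0,c["cx"]],[0,f,c["cy"]],[0,0,1]])
def RT(n):
    return cv2.Rodrigues(np.array(CAM[n]["rvec"]))[0], np.array(CAM[n]["tvec"])
def proj(n,p):
    return cv2.projectPoints(np.atleast_2d(np.array(p,float)),np.array(CAM[n]["rvec"]),np.array(CAM[n]["tvec"]),K(n),None)[0].reshape(-1,2)
def plane(n,uv,z):
    R,t=RT(n); o=-R.T@t; d=R.T@np.linalg.inv(K(n))@np.array([uv[0],uv[1],1.]); return o+d*(z-o[2])/d[2]
def tri(uvs,uvt):
    P=[K(n)@np.column_stack(RT(n)) for n in("scene","top")]
    X=cv2.triangulatePoints(P[0],P[1],np.array(uvs,float),np.array(uvt,float)).ravel(); X=X[:3]/X[3]
    e=[np.linalg.norm(proj("scene",X)-uvs),np.linalg.norm(proj("top",X)-uvt)]
    return X,np.round(e,2)
def cp(o,f,uv): return np.array(o)+(np.array(uv)+.5)/f-.5
E
python3 - <<'E'
from h import *
np.set_printoptions(precision=4,suppress=True)
print("blunt")
for nm,s,t in (("butt",(150,495),(353,490)),("ring",(278,232),(158,224)),("tip",(335,122),(62,95))):
    a=cp((310,250),10,s);b=cp((325,215),10,t); print(nm,*tri(a,b),plane("top",b,.011),plane("scene",a,.011))
print("stand")
for nm,s,t in (("rbutt",(78,100),(255,515)),("rend",(250,180),(302,300)),("dbutt",(115,300),(487,615)),("dend",(287,365),(520,407))):
    a=cp((355,295),5,s);b=cp((400,185),7,t); print(nm,*tri(a,b))
print("mouths",[plane("top",cp((400,185),7,u),.089) for u in((318,288),(533,388))],[plane("scene",cp((355,295),5,u),.089) for u in((268,180),(308,362))])
print("chest")
for nm,s,t in (("hL",(75,494),(320,570)),("hR",(247,580),(452,503)),("roofL",(200,220),(140,388)),("roofR",(522,360),(405,258)),("roofBR",(704,157),(284,20)),("roofBL",(402,36),(22,150)),
  ("frL",(62,382),(232,550)),("frR",(370,538),(482,422))):
    a=cp((210,110),5,s);b=cp((115,125),3.2,t); print(nm,*tri(a,b))
E
```

```text
blunt
butt [ 0.4911 -0.0886  0.0078] [0.31 0.26] [ 0.4904 -0.0881  0.011 ] [ 0.4907 -0.0906  0.011 ]
ring [ 0.5586 -0.0396  0.0073] [0.14 0.12] [ 0.5581 -0.0394  0.011 ] [ 0.5575 -0.0419  0.011 ]
tip [ 0.592  -0.0153  0.0017] [0.06 0.05] [ 0.5911 -0.0152  0.011 ] [ 0.5879 -0.0207  0.011 ]
stand
rbutt [ 0.4975 -0.2465  0.1676] [0.36 0.27]
rend [ 0.5721 -0.2811  0.0867] [0.79 0.61]
dbutt [ 0.4648 -0.3202  0.1616] [0.2  0.14]
dend [ 0.5348 -0.3538  0.0882] [0.98 0.71]
mouths [array([ 0.5772, -0.2869,  0.089 ]), array([ 0.5426, -0.359 ,  0.089 ])] [array([ 0.5759, -0.2851,  0.089 ]), array([ 0.5405, -0.3565,  0.089 ])]
chest
hL [0.3953 0.2693 0.0465] [0.27 0.26]
hR [0.4468 0.1688 0.0457] [0.34 0.31]
roofL [0.5333 0.3972 0.0823] [0.09 0.09]
roofR [0.6302 0.1989 0.0881] [0.55 0.54]
roofBR [0.8125 0.2942 0.0837] [0.17 0.18]
roofBL [0.7149 0.4906 0.0817] [0.38 0.42]
frL [0.4141 0.329  0.0703] [0.87 0.86]
frR [0.5075 0.1434 0.0683] [0.28 0.26]
```

Run:
```python
from h import *
np.set_printoptions(precision=3,suppress=True)
# kettle lid centre & base
print(tri((173,96),(81,318)), tri((175,92),(80,318)))
for u in ((165,185),(190,192),(219,182)): print("base",plane("scene",u,0))
for u in ((165,305),(130,345)): print("top edge", plane("top",u,0),plane("top",u,.25))
print("gripper check", proj("top",[[.161,.604,.404]]),proj("scene",[[.161,.604,.404],[.161,.604,.214]]))
```

```text
(array([0.381, 0.479, 0.28 ]), array([0.87, 0.97])) (array([0.384, 0.473, 0.293]), array([2.1 , 2.35]))
base [ 0.292  0.489 -0.   ]
base [0.345 0.424 0.   ]
base [0.434 0.42  0.   ]
top edge [0.389 0.405 0.   ] [0.402 0.324 0.25 ]
top edge [0.29  0.491 0.   ] [0.322 0.393 0.25 ]
gripper check [[-34.639 455.474]] [[ 50.135  51.019]
 [ 82.254 118.541]]
```

```bash
cat >> h.py <<'E'
import json
def plan(start,goal,n):
    """start/goal=(pos,rotvec); n rows, cumulative rounding"""
    p,R=np.array(start[0],float),Rn.from_rotvec(start[1]); p0=p.copy(); R0=R
    gp,gR=np.array(goal[0],float),Rn.from_rotvec(goal[1]); dv=(R0.inv()*gR).as_rotvec(); out=[]
    for k in range(1,n+1):
        s=k/n; tp=p0+(gp-p0)*s; tR=R0*Rn.from_rotvec(dv*s)
        d=np.round(R.inv().apply(tp-p),3)+0.; p=p+R.apply(d)
        r=np.round(np.degrees((R.inv()*tR).as_rotvec()),1)+0.; R=R*Rn.from_rotvec(np.radians(r))
        out.append({"xyz":d.tolist(),"rot":r.tolist()})
    return out,(p,R.as_rotvec())
def show(legs,start=None):
    from bench import sensors
    s=sensors.state()
    if start is None: start=(s["position"],s["tcp_rot"])
    rows=[]
    for g,n in legs:
        r,start=plan(start,g,n); rows+=r
    m=max(max(map(abs,r["xyz"])) for r in rows); mr=max(max(map(abs,r["rot"])) for r in rows)
    print(len(rows),"max",m,mr,"end",np.round(start[0],4),np.round(start[1],4))
    for i in range(0,len(rows),12): print(json.dumps(rows[i:i+12]))
    return start
def down(yaw_deg):
    """tool z down, tool x at world yaw"""
    a=np.radians(yaw_deg); x=np.array([np.cos(a),np.sin(a),0]); z=np.array([0,0,-1.]); return Rn.from_matrix(np.column_stack([x,np.cross(z,x),z])).as_rotvec()
E
python3 - <<'E'
from h import *
p=[0.1605,0.604,0.404]
show([((np.array([.1605,.604,.52]),down(75.1)),3),((np.array([.531,-.059,.36]),down(-54.2)),18)])
E
```

```text
21 max 0.043 7.2 end [ 0.5308 -0.0592  0.3598] [-2.7962e+00  1.4304e+00  4.0000e-04]
[{"xyz": [0.0, 0.0, -0.039], "rot": [0.0, 0.0, 0.0]}, {"xyz": [0.0, 0.0, -0.038], "rot": [0.0, 0.0, 0.0]}, {"xyz": [0.0, 0.0, -0.039], "rot": [0.0, 0.1, 0.0]}, {"xyz": [-0.03, 0.029, 0.009], "rot": [0.0, 0.0, 7.2]}, {"xyz": [-0.027, 0.033, 0.009], "rot": [0.0, 0.0, 7.2]}, {"xyz": [-0.022, 0.036, 0.009], "rot": [0.0, 0.0, 7.2]}, {"xyz": [-0.017, 0.039, 0.009], "rot": [0.0, 0.0, 7.1]}, {"xyz": [-0.013, 0.04, 0.008], "rot": [0.0, 0.0, 7.2]}, {"xyz": [-0.007, 0.041, 0.009], "rot": [0.0, 0.0, 7.2]}, {"xyz": [-0.002, 0.043, 0.009], "rot": [0.0, 0.0, 7.2]}, {"xyz": [0.003, 0.042, 0.009], "rot": [0.0, 0.0, 7.2]}, {"xyz": [0.009, 0.041, 0.009], "rot": [0.0, 0.0, 7.2]}]
[{"xyz": [0.013, 0.04, 0.009], "rot": [0.0, 0.0, 7.1]}, {"xyz": [0.019, 0.038, 0.009], "rot": [0.0, 0.0, 7.2]}, {"xyz": [0.023, 0.035, 0.009], "rot": [0.0, 0.0, 7.2]}, {"xyz": [0.027, 0.033, 0.008], "rot": [0.0, 0.0, 7.2]}, {"xyz": [0.031, 0.028, 0.009], "rot": [0.0, 0.0, 7.2]}, {"xyz": [0.034, 0.025, 0.009], "rot": [0.0, 0.0, 7.2]}, {"xyz": [0.038, 0.019, 0.009], "rot": [0.0, 0.0, 7.1]}, {"xyz": [0.039, 0.016, 0.009], "rot": [0.0, 0.0, 7.2]}, {"xyz": [0.041, 0.01, 0.009], "rot": [0.0, 0.0, 7.2]}]
```

Request:
drive_tool([
  {"xyz":[0.0,0.0,-0.039],"rot":[0.0,0.0,0.0]},
  {"xyz":[0.0,0.0,-0.038],"rot":[0.0,0.0,0.0]},
  {"xyz":[0.0,0.0,-0.039],"rot":[0.0,0.0,0.0]},
  {"xyz":[-0.03,0.029,0.0],"rot":[0.0,0.0,7.2]},
  {"xyz":[-0.027,0.033,0.0],"rot":[0.0,0.0,7.2]},
  {"xyz":[-0.022,0.036,0.0],"rot":[0.0,0.0,7.2]},
  {"xyz":[-0.017,0.039,0.0],"rot":[0.0,0.0,7.1]},
  {"xyz":[-0.013,0.04,0.0],"rot":[0.0,0.0,7.2]},
  {"xyz":[-0.007,0.041,0.0],"rot":[0.0,0.0,7.2]},
  {"xyz":[-0.002,0.043,0.0],"rot":[0.0,0.0,7.2]},
  {"xyz":[0.003,0.042,0.0],"rot":[0.0,0.0,7.2]},
  {"xyz":[0.009,0.041,0.0],"rot":[0.0,0.0,7.2]},
], jaw=0, force=20)

```text
clock: 1.3
position: [0.3464, 0.271, 0.5207]
tcp_rot: [-3.129, -0.277, 0.0]
wrist_force: [1.1, 1.0, 0.0]
opening: 0.0952
```

Request:
drive_tool([
  {"xyz":[0.013,0.04,0.018],"rot":[0.0,0.0,7.1]},
  {"xyz":[0.019,0.038,0.018],"rot":[0.0,0.0,7.2]},
  {"xyz":[0.023,0.035,0.018],"rot":[0.0,0.0,7.2]},
  {"xyz":[0.027,0.033,0.018],"rot":[0.0,0.0,7.2]},
  {"xyz":[0.031,0.028,0.018],"rot":[0.0,0.0,7.2]},
  {"xyz":[0.034,0.025,0.018],"rot":[0.0,0.0,7.2]},
  {"xyz":[0.038,0.019,0.018],"rot":[0.0,0.0,7.1]},
  {"xyz":[0.039,0.016,0.018],"rot":[0.0,0.0,7.2]},
  {"xyz":[0.041,0.01,0.018],"rot":[0.0,0.0,7.2]},
])

```text
clock: 2.2
position: [0.5312, -0.0611, 0.3578]
tcp_rot: [-2.793, 1.438, 0.001]
wrist_force: [0.2, 0.6, 0.6]
opening: 0.0952
```

Run:
```python
from h import *
from bench import sensors,imaging
show([((np.array([.531,-.059,.26]),down(-54.2)),3)])
c=imaging.camera("scene")["color"]; x,y,w,h=250,120,200,200
cv2.imwrite("pics/s1.png",cv2.resize(c[y:y+h,x:x+w],None,fx=3,fy=3,interpolation=cv2.INTER_CUBIC))
print(sensors.state()["position"],sensors.state()["tcp_rot"])
```

```text
3 max 0.033 0.1 end [ 0.5308 -0.0589  0.2598] [-2.7967e+00  1.4310e+00  5.0000e-04]
[{"xyz": [-0.001, 0.0, 0.033], "rot": [0.0, 0.0, -0.1]}, {"xyz": [0.0, -0.001, 0.032], "rot": [0.0, 0.0, -0.1]}, {"xyz": [-0.001, 0.0, 0.033], "rot": [0.0, 0.0, -0.1]}]
[ 0.53348756 -0.0651869   0.35507423] [ 2.78493852e+00 -1.45155324e+00 -1.60317814e-03]
```

View pics/s1.png

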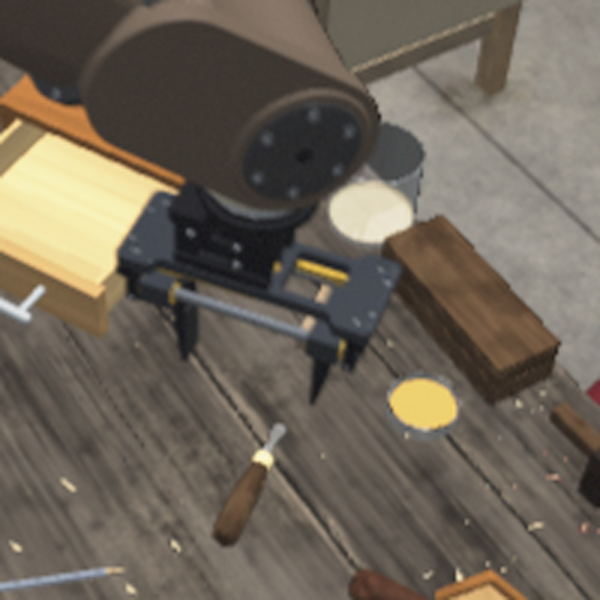

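Request:
drive_tool([
  {"xyz":[0,0,0.033],"rot":[0,0,0]},
  {"xyz":[0,0,0.033],"rot":[0,0,0]},
  {"xyz":[0,0,0.033],"rot":[0,0,0]},
  {"xyz":[0,0,0],"rot":[0,0,0]},
  {"xyz":[0,0,0],"rot":[0,0,0]},
  {"xyz":[0,0,0],"rot":[0,0,0]},
])

```text
clock: 2.85
position: [0.5311, -0.0593, 0.2612]
tcp_rot: [-2.796, 1.43, -0.003]
wrist_force: [0.9, 0.1, -0.2]
opening: 0.0954
```

Run:
```python
from h import *
from bench import sensors,imaging
s=sensors.state();print(s["position"],s["tcp_rot"],np.abs(s["joint_vel"]).max())
show([((np.array([.531,-.059,.195]),down(-54.2)),4)])
```

```text
[ 0.53109663 -0.05934588  0.26123869] [-2.79649995  1.4302201  -0.00317664] 0.008585820734536535
4 max 0.017 0.1 end [ 0.5312 -0.0594  0.1952] [ 2.7969e+00 -1.4304e+00 -5.0000e-04]
[{"xyz": [0.0, 0.0, 0.017], "rot": [0.0, 0.0, 0.0]}, {"xyz": [0.0, 0.0, 0.016], "rot": [0.0, 0.0, 0.0]}, {"xyz": [0.0, 0.0, 0.017], "rot": [-0.1, -0.1, 0.0]}, {"xyz": [0.0, 0.0, 0.016], "rot": [0.0, 0.0, 0.0]}]
```

Request:
drive_tool([
  {"xyz":[0,0,0.02],"rot":[0,0,0]},
  {"xyz":[0,0,0.02],"rot":[0,0,0]},
  {"xyz":[0,0,0.015],"rot":[0,0,0]},
  {"xyz":[0,0,0.01],"rot":[0,0,0]},
  {"xyz":[0,0,0],"rot":[0,0,0]},
  {"xyz":[0,0,0],"rot":[0,0,0]},
])

```text
clock: 3.45
position: [0.531, -0.0594, 0.1956]
tcp_rot: [-2.797, 1.43, -0.002]
wrist_force: [0.7, 0.2, 0.3]
opening: 0.095
```

Request:
drive_tool([
  {"xyz":[0,0,0],"rot":[0,0,0]},
  {"xyz":[0,0,0],"rot":[0,0,0]},
  {"xyz":[0,0,0],"rot":[0,0,0]},
  {"xyz":[0,0,0],"rot":[0,0,0]},
  {"xyz":[0,0,0],"rot":[0,0,0]},
  {"xyz":[0,0,0],"rot":[0,0,0]},
  {"xyz":[0,0,0],"rot":[0,0,0]},
  {"xyz":[0,0,0],"rot":[0,0,0]},
], jaw=255, force=20)

```text
clock: 4.25
position: [0.5307, -0.0593, 0.1947]
tcp_rot: [-2.797, 1.431, 0.0]
wrist_force: [-0.7, 0.5, -0.7]
opening: 0.0358
```

Request:
drive_tool([
  {"xyz":[0,0,0],"rot":[0,0,0]},
  {"xyz":[0,0,0],"rot":[0,0,0]},
  {"xyz":[0,0,0],"rot":[0,0,0]},
  {"xyz":[0,0,0],"rot":[0,0,0]},
])

```text
clock: 4.65
position: [0.5307, -0.0594, 0.1947]
tcp_rot: [-2.797, 1.431, 0.0]
wrist_force: [0.1, -0.4, -0.4]
opening: 0.0202
```

Run:
```python
from h import *
from bench import sensors,imaging
s=sensors.state();print(s["position"],s["opening"])
# above drawer: floor (.540,.280), place grasp pt at drawer x=-.025, y=-.013
x=np.array([np.cos(np.radians(27)),np.sin(np.radians(27)),0]); y=np.array([-x[1],x[0],0]); F=np.array([.540,.280,0])
g=F-.025*x-.013*y; print(g)
e=show([((np.array([.531,-.059,.32]),down(-54.2)),3),((g+[0,0,.32],down(27)),11),])
```

```text
[ 0.53071341 -0.05935388  0.19472053] 0.02023621658879089
[0.52362671 0.25706715 0.        ]
14 max 0.042 7.4 end [0.5238 0.2575 0.3197] [-3.0546e+00 -7.3370e-01 -1.0000e-04]
[{"xyz": [0.0, 0.0, -0.042], "rot": [0.0, 0.0, 0.0]}, {"xyz": [0.0, 0.0, -0.042], "rot": [0.0, 0.0, 0.0]}, {"xyz": [0.0, 0.0, -0.041], "rot": [0.0, 0.0, 0.0]}, {"xyz": [-0.024, -0.016, 0.0], "rot": [0.0, 0.0, -7.4]}, {"xyz": [-0.021, -0.019, 0.0], "rot": [0.0, 0.0, -7.4]}, {"xyz": [-0.019, -0.022, 0.0], "rot": [0.0, 0.0, -7.3]}, {"xyz": [-0.016, -0.024, 0.0], "rot": [0.0, 0.0, -7.4]}, {"xyz": [-0.012, -0.026, 0.0], "rot": [0.0, 0.0, -7.4]}, {"xyz": [-0.009, -0.027, 0.0], "rot": [0.0, 0.0, -7.4]}, {"xyz": [-0.006, -0.029, 0.0], "rot": [0.0, 0.0, -7.4]}, {"xyz": [-0.002, -0.028, 0.0], "rot": [0.0, 0.0, -7.3]}, {"xyz": [0.002, -0.029, 0.0], "rot": [0.0, 0.0, -7.4]}]
[{"xyz": [0.006, -0.028, 0.0], "rot": [0.0, 0.0, -7.4]}, {"xyz": [0.009, -0.028, 0.0], "rot": [0.0, 0.0, -7.4]}]
```

Request:
drive_tool([
  {"xyz":[0.0,0.0,-0.03],"rot":[0.0,0.0,0.0]},
  {"xyz":[0.0,0.0,-0.045],"rot":[0.0,0.0,0.0]},
  {"xyz":[0.0,0.0,-0.05],"rot":[0.0,0.0,0.0]},
  {"xyz":[-0.024,-0.016,0.0],"rot":[0.0,0.0,-7.4]},
  {"xyz":[-0.021,-0.019,0.0],"rot":[0.0,0.0,-7.4]},
  {"xyz":[-0.019,-0.022,0.0],"rot":[0.0,0.0,-7.3]},
  {"xyz":[-0.016,-0.024,0.0],"rot":[0.0,0.0,-7.4]},
  {"xyz":[-0.012,-0.026,0.0],"rot":[0.0,0.0,-7.4]},
  {"xyz":[-0.009,-0.027,0.0],"rot":[0.0,0.0,-7.4]},
  {"xyz":[-0.006,-0.029,0.0],"rot":[0.0,0.0,-7.4]},
  {"xyz":[-0.002,-0.028,0.0],"rot":[0.0,0.0,-7.3]},
  {"xyz":[0.002,-0.029,0.0],"rot":[0.0,0.0,-7.4]},
])

```text
clock: 5.85
position: [0.5246, 0.2007, 0.3197]
tcp_rot: [-3.123, -0.343, 0.0]
wrist_force: [0.5, -0.6, -0.4]
opening: 0.0203
```

Request:
drive_tool([
  {"xyz":[0.006,-0.028,0.0],"rot":[0.0,0.0,-7.4]},
  {"xyz":[0.009,-0.028,0.0],"rot":[0.0,0.0,-7.4]},
  {"xyz":[0,0,0],"rot":[0,0,0]},
  {"xyz":[0,0,0],"rot":[0,0,0]},
  {"xyz":[0,0,0],"rot":[0,0,0]},
])

```text
clock: 6.35
position: [0.5238, 0.2568, 0.3196]
tcp_rot: [3.055, 0.731, -0.001]
wrist_force: [-0.2, 0.2, -0.4]
opening: 0.0202
```

Run:
```python
from h import *
from bench import sensors,imaging
s=sensors.state();print(s["position"],s["tcp_rot"],s["opening"])
c=imaging.camera("scene")["color"]; x,y,w,h=190,90,200,170
cv2.imwrite("pics/s2.png",cv2.resize(c[y:y+h,x:x+w],None,fx=3.5,fy=3.5,interpolation=cv2.INTER_CUBIC))
x=np.array([np.cos(np.radians(27)),np.sin(np.radians(27)),0]); y=np.array([-x[1],x[0],0]); F=np.array([.540,.280,0])
g=F-.025*x-.013*y; print(g)
show([((g+[0,0,.219],down(27)),4)])
```

```text
[0.52381381 0.25679874 0.3196258 ] [ 3.05538664e+00  7.30581361e-01 -6.58012985e-04] 0.020192212704982726
[0.52362671 0.25706715 0.        ]
4 max 0.026 0.1 end [0.5234 0.2575 0.2187] [ 3.0548e+00  7.3310e-01 -4.0000e-04]
[{"xyz": [0.0, 0.0, 0.025], "rot": [0.0, 0.0, 0.0]}, {"xyz": [0.0, 0.0, 0.025], "rot": [0.0, 0.0, -0.1]}, {"xyz": [0.0, 0.0, 0.026], "rot": [0.0, 0.0, 0.0]}, {"xyz": [0.0, -0.001, 0.025], "rot": [0.0, 0.0, 0.0]}]
```

View pics/s2.png

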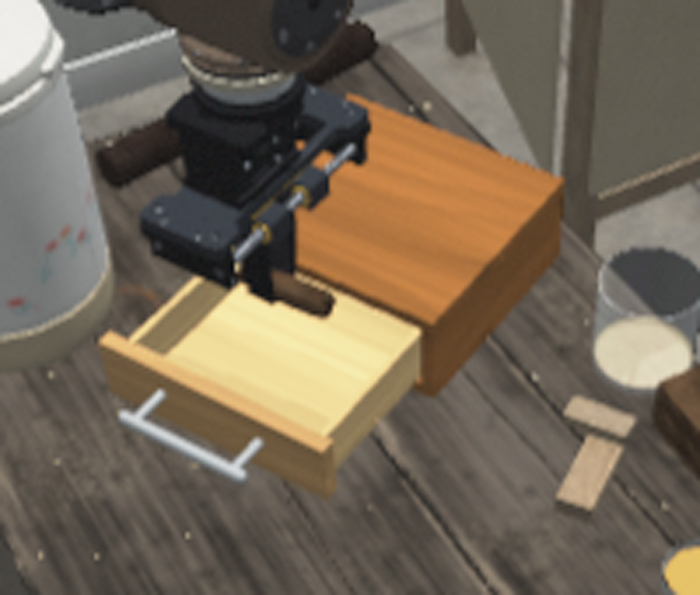

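Request:
drive_tool([
  {"xyz":[0,0,0.03],"rot":[0,0,0]},
  {"xyz":[0,0,0.03],"rot":[0,0,0]},
  {"xyz":[0,0,0.02],"rot":[0,0,0]},
  {"xyz":[0,0,0.014],"rot":[0,0,0]},
  {"xyz":[0,0,0.007],"rot":[0,0,0]},
  {"xyz":[0,0,0],"rot":[0,0,0]},
  {"xyz":[0,0,0],"rot":[0,0,0]},
  {"xyz":[0,0,0],"rot":[0,0,0]},
])

```text
clock: 7.2
position: [0.524, 0.2576, 0.2197]
tcp_rot: [-3.054, -0.734, -0.002]
wrist_force: [0.2, 0.1, -0.9]
opening: 0.0203
```

Request:
drive_tool([
  {"xyz":[0,0,0.002],"rot":[0,0,0]},
  {"xyz":[0,0,0],"rot":[0,0,0]},
  {"xyz":[0,0,0],"rot":[0,0,0]},
  {"xyz":[0,0,0],"rot":[0,0,0]},
  {"xyz":[0,0,0],"rot":[0,0,0]},
  {"xyz":[0,0,0],"rot":[0,0,0]},
], jaw=120)

```text
clock: 7.8
position: [0.5238, 0.2575, 0.2168]
tcp_rot: [-3.055, -0.734, -0.0]
wrist_force: [-0.2, -0.6, -0.6]
opening: 0.0503
```

Request:
drive_tool([
  {"xyz":[0,0,-0.02],"rot":[0,0,0]},
  {"xyz":[0,0,-0.03],"rot":[0,0,0]},
  {"xyz":[0,0,-0.04],"rot":[0,0,0]},
  {"xyz":[0,0,-0.04],"rot":[0,0,0]},
  {"xyz":[0,0,-0.03],"rot":[0,0,0]},
])

```text
clock: 8.3
position: [0.5237, 0.2575, 0.3793]
tcp_rot: [-3.054, -0.734, -0.003]
wrist_force: [-0.3, 0.4, -0.3]
opening: 0.0501
```

Run:
```python
from h import *
from bench import sensors,imaging
s=sensors.state();print(s["position"],s["tcp_rot"],s["opening"])
for n,(x,y,w,h) in (("scene",(190,90,200,170)),("top",(115,125,200,185))):
    c=imaging.camera(n)["color"]; cv2.imwrite(f"pics/{n}3.png",cv2.resize(c[y:y+h,x:x+w],None,fx=3.2,fy=3.2,interpolation=cv2.INTER_CUBIC))
```

```text
[0.52368112 0.25748864 0.37926313] [-3.05439864e+00 -7.33829807e-01 -2.95225471e-03] 0.05011489965700766
```

View pics/scene3.png

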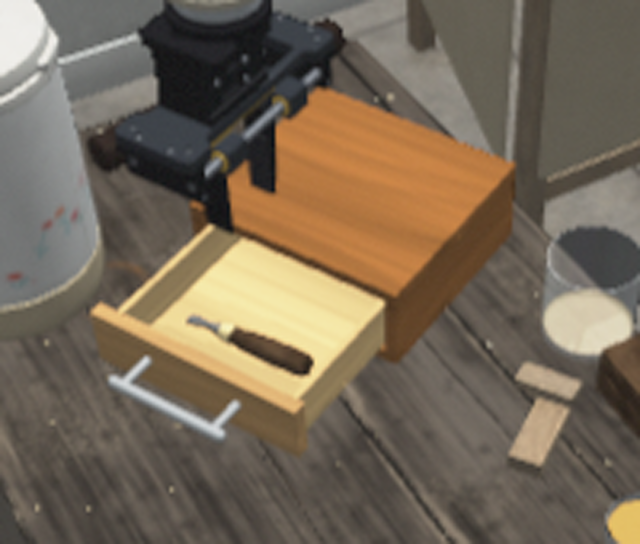

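View pics/top3.png

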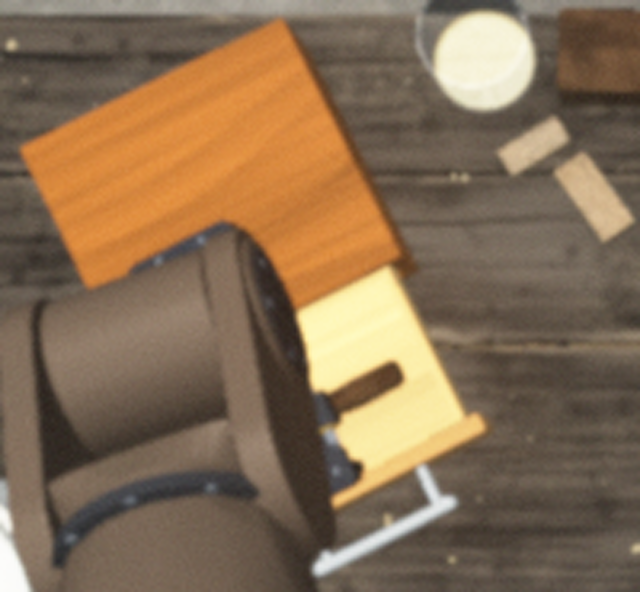

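Run:
```python
from h import *
x=np.array([np.cos(np.radians(27)),np.sin(np.radians(27)),0]); H=np.array([.421,.219,0])
a=H-.045*x
show([((a+[0,0,.37],down(27)),4),((a+[0,0,.222],down(27)),4)])
```

```text
8 max 0.039 0.1 end [0.3814 0.1983 0.2222] [3.0539e+00 7.3370e-01 1.0000e-04]
[{"xyz": [-0.039, -0.003, 0.002], "rot": [0.0, -0.1, 0.0]}, {"xyz": [-0.038, -0.003, 0.003], "rot": [0.0, -0.1, 0.0]}, {"xyz": [-0.039, -0.003, 0.003], "rot": [0.0, -0.1, 0.0]}, {"xyz": [-0.038, -0.003, 0.002], "rot": [0.0, -0.1, 0.0]}, {"xyz": [0.0, 0.0, 0.037], "rot": [0.0, 0.0, 0.0]}, {"xyz": [0.0, 0.0, 0.037], "rot": [0.0, 0.0, 0.0]}, {"xyz": [0.0, 0.0, 0.037], "rot": [0.0, 0.0, 0.0]}, {"xyz": [0.0, 0.0, 0.037], "rot": [0.0, 0.0, 0.0]}]
```

Request:
drive_tool([
  {"xyz":[-0.039,-0.003,0],"rot":[0,0,0]},
  {"xyz":[-0.038,-0.003,0],"rot":[0,0,0]},
  {"xyz":[-0.039,-0.003,0],"rot":[0,0,0]},
  {"xyz":[-0.038,-0.003,0],"rot":[0,0,0]},
  {"xyz":[0,0,0.04],"rot":[0,0,0]},
  {"xyz":[0,0,0.045],"rot":[0,0,0]},
  {"xyz":[0,0,0.04],"rot":[0,0,0]},
  {"xyz":[0,0,0.032],"rot":[0,0,0]},
  {"xyz":[0,0,0],"rot":[0,0,0]},
  {"xyz":[0,0,0],"rot":[0,0,0]},
  {"xyz":[0,0,0],"rot":[0,0,0]},
], jaw=255)

```text
clock: 9.5
position: [0.3814, 0.1984, 0.221]
tcp_rot: [-3.054, -0.734, -0.003]
wrist_force: [1.4, 0.3, -0.1]
opening: 0.0006
```

Run:
```python
from h import *
from bench import sensors,imaging
s=sensors.state();print(s["position"],s["tcp_rot"],s["opening"])
for n,(x,y,w,h) in (("scene",(190,90,200,170)),):
    c=imaging.camera(n)["color"]; cv2.imwrite(f"pics/{n}4.png",cv2.resize(c[y:y+h,x:x+w],None,fx=3.2,fy=3.2,interpolation=cv2.INTER_CUBIC))
```

```text
[0.38137029 0.19836271 0.22097513] [-3.05444673e+00 -7.33816883e-01 -2.76595942e-03] 0.0006156824352491777
```

View pics/scene4.png

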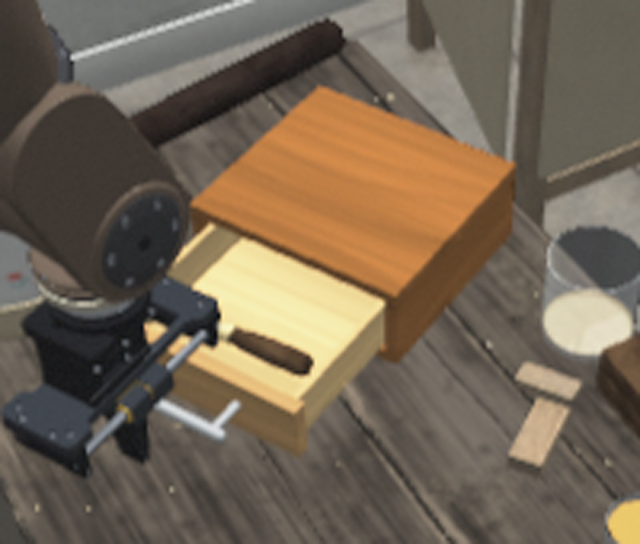

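Request:
drive_tool([
  {"xyz":[0.015,0,0],"rot":[0,0,0]},
  {"xyz":[0.012,0,0],"rot":[0,0,0]},
  {"xyz":[0.012,0,0],"rot":[0,0,0]},
  {"xyz":[0.014,0,0],"rot":[0,0,0]},
  {"xyz":[0.016,0,0],"rot":[0,0,0]},
  {"xyz":[0.018,0,0],"rot":[0,0,0]},
  {"xyz":[0.018,0,0],"rot":[0,0,0]},
  {"xyz":[0.015,0,0],"rot":[0,0,0]},
  {"xyz":[0.01,0,0],"rot":[0,0,0]},
  {"xyz":[0.01,0,0],"rot":[0,0,0]},
  {"xyz":[0.01,0,0],"rot":[0,0,0]},
])

```text
clock: 10.65
position: [0.5152, 0.2666, 0.2199]
tcp_rot: [-3.055, -0.734, 0.0]
wrist_force: [-1.7, -1.0, 0.5]
opening: 0.0002
```

Request:
drive_tool([
  {"xyz":[0.006,0,0],"rot":[0,0,0]},
  {"xyz":[0.006,0,0],"rot":[0,0,0]},
  {"xyz":[0.003,0,0],"rot":[0,0,0]},
  {"xyz":[0,0,0],"rot":[0,0,0]},
])

```text
clock: 11.05
position: [0.5262, 0.2723, 0.2195]
tcp_rot: [3.053, 0.734, -0.015]
wrist_force: [-16.9, -10.6, 12.9]
opening: 0.0003
```

Run:
```python
from h import *
from bench import sensors,imaging
s=sensors.state();print(s["position"],s["tcp_rot"],s["wrist_force"])
for n,(x,y,w,h) in (("scene",(190,90,200,170)),):
    c=imaging.camera(n)["color"]; cv2.imwrite(f"pics/{n}5.png",cv2.resize(c[y:y+h,x:x+w],None,fx=3.2,fy=3.2,interpolation=cv2.INTER_CUBIC))
```

```text
[0.52616936 0.27230393 0.21947127] [ 3.05291442  0.73392284 -0.01508239] [-16.91746597 -10.55425146  12.87732487]
```

View pics/scene5.png

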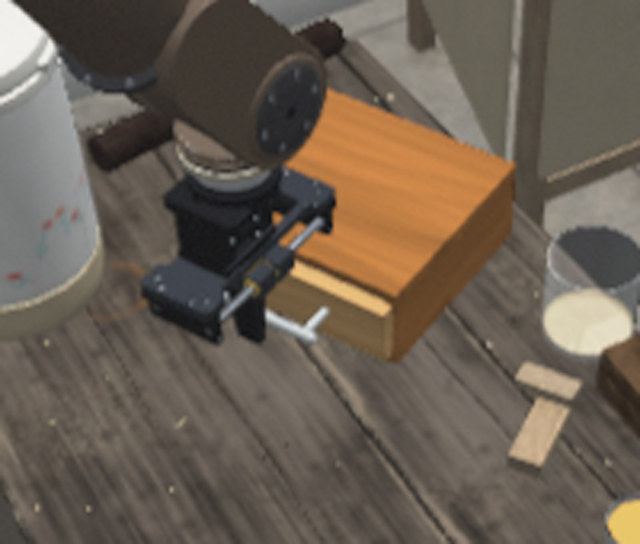

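Request:
drive_tool([
  {"xyz":[-0.008,0,0],"rot":[0,0,0]},
  {"xyz":[-0.02,0,0],"rot":[0,0,0]},
  {"xyz":[-0.04,0,0],"rot":[0,0,0]},
  {"xyz":[-0.04,0,0],"rot":[0,0,0]},
  {"xyz":[-0.03,0,-0.02],"rot":[0,0,0]},
  {"xyz":[0,0,-0.03],"rot":[0,0,0]},
  {"xyz":[0,0,-0.05],"rot":[0,0,0]},
])

```text
clock: 11.8
position: [0.4046, 0.2102, 0.3194]
tcp_rot: [3.055, 0.733, -0.006]
wrist_force: [0.8, 0.4, 0.4]
opening: 0.0003
```

Run:
```python
from h import *
from bench import sensors,imaging
s=sensors.state();print(s["position"],s["tcp_rot"],s["wrist_force"])
for n,(x,y,w,h) in (("scene",(240,100,120,120)),("top",(140,130,120,140))):
    c=imaging.camera(n)["color"]; cv2.imwrite(f"pics/{n}6.png",cv2.resize(c[y:y+h,x:x+w],None,fx=5,fy=5,interpolation=cv2.INTER_CUBIC))
```

```text
[0.40460685 0.2101544  0.31943779] [ 3.05454586  0.73320113 -0.00609235] [0.84505483 0.39400185 0.43498813]
```

View pics/scene6.png

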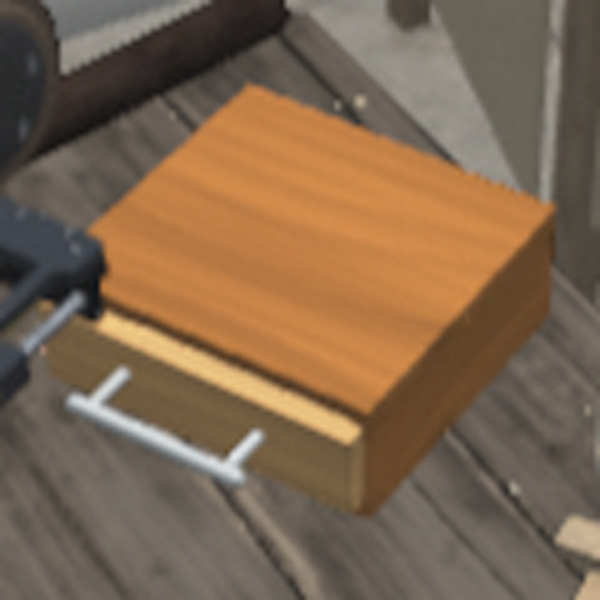

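View pics/top6.png

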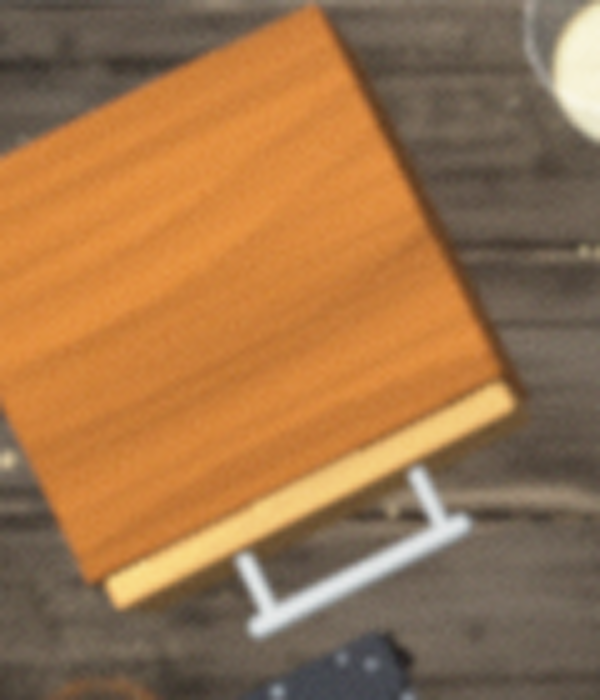

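Run:
```python
from h import *
np.set_printoptions(precision=4,suppress=True)
L=tri(cp((240,100),5,(73,402)),cp((140,130),5,(255,630)));R=tri(cp((240,100),5,(241,481)),cp((140,130),5,(466,522)))
print(L,R)
m=(L[0]+R[0])/2; x=np.array([np.cos(np.radians(27)),np.sin(np.radians(27)),0])
print(m,(m-[.421,.219,.047])@x)
# predicted front-panel gap: roof front line to panel top back edge in top
rl=np.array([.5333,.3972,.0835]);rr=np.array([.6302,.1989,.0835])
print("handle to roof front", ((rl+rr)/2-m)@x)
# panel front-top edge, back edge, z=.073, top view
for u in ((115,605),(520,405),(105,585),(500,382)): q=plane("top",cp((140,130),5,u),.073); print(u,q,((rl+rr)/2-q)@x)
```

```text
(array([0.5114, 0.3305, 0.0437]), array([0.04, 0.04])) (array([0.5643, 0.2274, 0.0429]), array([0.03, 0.03]))
[0.5378 0.279  0.0433] 0.13132302534868626
handle to roof front 0.04779422241900505
(115, 605) [0.5223 0.3901 0.073 ] 0.011149226639885462
(520, 405) [0.6183 0.1962 0.073 ] 0.013702032857653104
(105, 585) [0.532  0.3951 0.073 ] 0.00025278122538722195
(500, 382) [0.6296 0.206  0.073 ] -0.0008078801352396991
```

Run:
```python
from h import *
c=cv2.imread("pics/scene6.png"); 
cv2.imwrite("pics/scene6z.png",cv2.resize(c[370:540,280:450],None,fx=3.5,fy=3.5,interpolation=cv2.INTER_CUBIC))
```

```text
(no output)
```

View pics/scene6z.png

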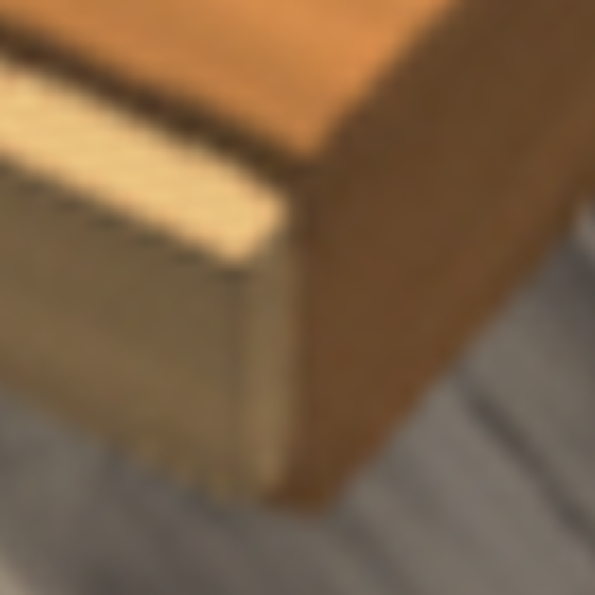

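Run:
```python
from h import *
from bench import sensors
print(sensors.state()["joints"])
P=np.array([.5317,-.2624,0])
show([((P+[0,0,.41],down(64.9)),13)])
```

```text
[ 3.34405634e-01  3.71089693e-01  2.04967567e+00  1.95490656e-04
  7.11804117e-01 -1.37322923e-01]
13 max 0.037 3.0 end [ 0.5316 -0.2622  0.4101] [ 2.6502e+00  1.6857e+00 -2.0000e-04]
[{"xyz": [-0.008, 0.037, -0.007], "rot": [0.0, 0.0, -2.9]}, {"xyz": [-0.01, 0.036, -0.006], "rot": [0.0, -0.1, -2.9]}, {"xyz": [-0.011, 0.036, -0.007], "rot": [0.1, 0.0, -2.9]}, {"xyz": [-0.013, 0.035, -0.006], "rot": [0.0, 0.0, -3.0]}, {"xyz": [-0.016, 0.035, -0.007], "rot": [0.0, -0.1, -2.9]}, {"xyz": [-0.016, 0.033, -0.007], "rot": [0.0, 0.0, -2.9]}, {"xyz": [-0.019, 0.033, -0.006], "rot": [0.0, -0.1, -2.9]}, {"xyz": [-0.02, 0.032, -0.007], "rot": [0.0, 0.0, -2.9]}, {"xyz": [-0.022, 0.031, -0.006], "rot": [0.1, 0.0, -2.9]}, {"xyz": [-0.023, 0.029, -0.007], "rot": [0.0, -0.1, -2.9]}, {"xyz": [-0.025, 0.028, -0.007], "rot": [0.0, 0.0, -3.0]}, {"xyz": [-0.027, 0.027, -0.006], "rot": [0.0, 0.0, -2.9]}]
[{"xyz": [-0.027, 0.026, -0.007], "rot": [0.0, -0.1, -2.9]}]
```

Request:
drive_tool([
  {"xyz":[-0.008,0.037,-0.01],"rot":[0.0,0.0,-2.9]},
  {"xyz":[-0.01,0.036,-0.01],"rot":[0.0,0,-2.9]},
  {"xyz":[-0.011,0.036,-0.01],"rot":[0,0.0,-2.9]},
  {"xyz":[-0.013,0.035,-0.01],"rot":[0.0,0.0,-3.0]},
  {"xyz":[-0.016,0.035,-0.01],"rot":[0.0,0,-2.9]},
  {"xyz":[-0.016,0.033,-0.01],"rot":[0.0,0.0,-2.9]},
  {"xyz":[-0.019,0.033,-0.01],"rot":[0.0,0,-2.9]},
  {"xyz":[-0.02,0.032,-0.01],"rot":[0.0,0.0,-2.9]},
  {"xyz":[-0.022,0.031,-0.01],"rot":[0,0.0,-2.9]},
  {"xyz":[-0.023,0.029,-0.01],"rot":[0.0,0,-2.9]},
  {"xyz":[-0.025,0.028,0],"rot":[0.0,0.0,-3.0]},
  {"xyz":[-0.027,0.027,0],"rot":[0.0,0.0,-2.9]},
], jaw=107)

```text
clock: 13.1
position: [0.5214, -0.2278, 0.4197]
tcp_rot: [2.69, 1.621, 0.001]
wrist_force: [0.9, 0.1, 0.4]
opening: 0.0551
```

Request:
drive_tool([
  {"xyz":[-0.027,0.026,0],"rot":[0,0,-2.9]},
  {"xyz":[0,0,0],"rot":[0,0,0]},
  {"xyz":[0,0,0],"rot":[0,0,0]},
  {"xyz":[0,0,0],"rot":[0,0,0]},
])

```text
clock: 13.5
position: [0.5313, -0.2615, 0.4194]
tcp_rot: [-2.65, -1.686, 0.0]
wrist_force: [-0.8, 0.4, 0.8]
opening: 0.0556
```

Run:
```python
from h import *
from bench import sensors,imaging
s=sensors.state(); print(s["joints"],s["position"],s["tcp_rot"],s["opening"])
P=np.array([.5317,-.2624,0])
show([((P+[0,0,.309],down(64.9)),6)])
for n,(x,y,w,h) in (("scene",(320,220,160,190)),("top",(380,150,140,140))):
    c=imaging.camera(n)["color"]; cv2.imwrite(f"pics/{n}7.png",cv2.resize(c[y:y+h,x:x+w],None,fx=4,fy=4,interpolation=cv2.INTER_CUBIC)[:600])
```

```text
[-5.68984483e-01  4.29811947e-01  1.62364659e+00  2.55773600e-04
  1.08879492e+00 -1.70201356e+00] [ 0.53130428 -0.26154226  0.41942366] [-2.65031655e+00 -1.68554500e+00  1.14933232e-04] 0.055595512695610166
6 max 0.019 0.0 end [ 0.5317 -0.2628  0.3094] [-2.6503e+00 -1.6855e+00  1.0000e-04]
[{"xyz": [0.0, 0.0, 0.018], "rot": [0.0, 0.0, 0.0]}, {"xyz": [0.0, 0.0, 0.019], "rot": [0.0, 0.0, 0.0]}, {"xyz": [0.0, 0.0, 0.018], "rot": [0.0, 0.0, 0.0]}, {"xyz": [0.0, 0.001, 0.019], "rot": [0.0, 0.0, 0.0]}, {"xyz": [-0.001, 0.0, 0.018], "rot": [0.0, 0.0, 0.0]}, {"xyz": [0.0, 0.0, 0.018], "rot": [0.0, 0.0, 0.0]}]
```

View pics/scene7.png

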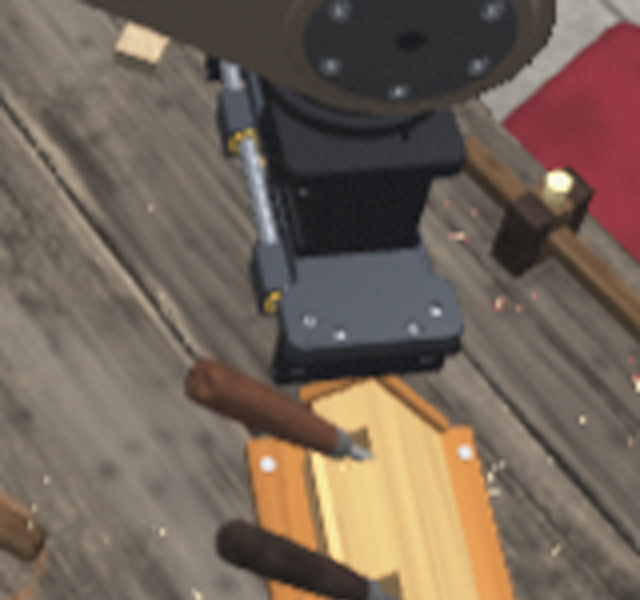

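View pics/top7.png

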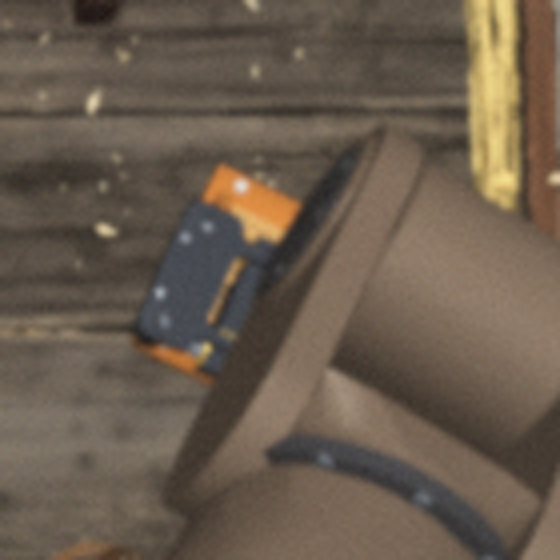

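Request:
drive_tool([
  {"xyz":[0,0,0.03],"rot":[0,0,0]},
  {"xyz":[0,0,0.03],"rot":[0,0,0]},
  {"xyz":[0,0,0.02],"rot":[0,0,0]},
  {"xyz":[0,0.001,0.02],"rot":[0,0,0]},
  {"xyz":[-0.001,0,0.01],"rot":[0,0,0]},
  {"xyz":[0,0,0],"rot":[0,0,0]},
  {"xyz":[0,0,0],"rot":[0,0,0]},
])

```text
clock: 14.3
position: [0.5321, -0.2634, 0.3105]
tcp_rot: [2.65, 1.686, 0.001]
wrist_force: [1.1, -0.2, -0.1]
opening: 0.0553
```

Run:
```python
from h import *
from bench import sensors,imaging
s=sensors.state(); print(s["joints"],s["position"],s["tcp_rot"],s["wrist_force"])
P=np.array([.5317,-.2624,0])
for n,(x,y,w,h) in (("scene",(320,250,140,140)),):
    c=imaging.camera(n)["color"]; cv2.imwrite(f"pics/{n}8.png",cv2.resize(c[y:y+h,x:x+w],None,fx=4,fy=4,interpolation=cv2.INTER_CUBIC)[:600])
```

```text
[-5.70894262e-01  5.55009707e-01  1.73498294e+00  8.96428951e-05
  8.50768042e-01 -1.70426595e+00] [ 0.53213482 -0.26342673  0.31046827] [2.64995044e+00 1.68606065e+00 6.44570027e-04] [ 1.10833548 -0.2288849  -0.06957605]
```

View pics/scene8.png

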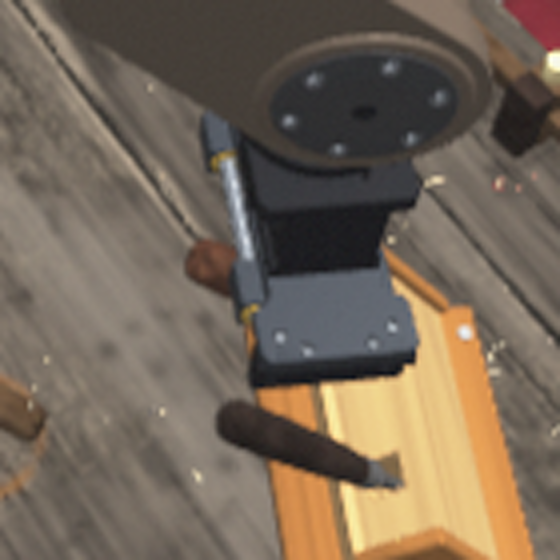

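Request:
drive_tool([
  {"xyz":[0,0,0],"rot":[0,0,0]},
  {"xyz":[0,0,0],"rot":[0,0,0]},
  {"xyz":[0,0,0],"rot":[0,0,0]},
  {"xyz":[0,0,0],"rot":[0,0,0]},
  {"xyz":[0,0,0],"rot":[0,0,0]},
  {"xyz":[0,0,0],"rot":[0,0,0]},
  {"xyz":[0,0,0],"rot":[0,0,0]},
  {"xyz":[0,0,0],"rot":[0,0,0]},
], jaw=255, force=30)

```text
clock: 15.15
position: [0.5319, -0.2637, 0.3097]
tcp_rot: [-2.651, -1.686, -0.0]
wrist_force: [0.0, 0.4, 0.3]
opening: 0.0214
```

Run:
```python
from h import *
from bench import sensors,imaging
s=sensors.state(); print(s["position"],s["tcp_rot"],s["wrist_force"],s["opening"])
u=np.array([.646,-.300,-.701]); R=Rn.from_rotvec(s["tcp_rot"])
print("chisel axis in tool",R.inv().apply(u))
```

```text
[ 0.53194559 -0.26365377  0.30970081] [-2.65082126e+00 -1.68596471e+00 -5.10033729e-05] [0.04149144 0.39327401 0.26560747] 0.021369011175988734
chisel axis in tool [0.00215222 0.71227141 0.70098631]
```

Request:
drive_tool([
  {"xyz":[0,-0.004,-0.004],"rot":[0,0,0]},
  {"xyz":[0,-0.007,-0.007],"rot":[0,0,0]},
  {"xyz":[0,-0.007,-0.007],"rot":[0,0,0]},
])

```text
clock: 15.45
position: [0.515, -0.2556, 0.3282]
tcp_rot: [-2.651, -1.686, 0.0]
wrist_force: [-0.3, 0.3, 0.0]
opening: 0.0209
```

Request:
drive_tool([
  {"xyz":[0,-0.01,-0.01],"rot":[0,0,0]},
  {"xyz":[0,-0.01,-0.01],"rot":[0,0,0]},
  {"xyz":[0,-0.01,-0.01],"rot":[0,0,0]},
  {"xyz":[0,-0.01,-0.01],"rot":[0,0,0]},
])

```text
clock: 15.85
position: [0.4785, -0.2386, 0.3688]
tcp_rot: [2.651, 1.686, 0.0]
wrist_force: [0.1, 0.2, -0.5]
opening: 0.0212
```

Request:
drive_tool([
  {"xyz":[0,-0.01,-0.01],"rot":[0,0,0]},
  {"xyz":[0,-0.01,-0.01],"rot":[0,0,0]},
  {"xyz":[0,-0.01,-0.01],"rot":[0,0,0]},
  {"xyz":[0,0,0],"rot":[0,0,0]},
  {"xyz":[0,0,0],"rot":[0,0,0]},
])

```text
clock: 16.35
position: [0.4522, -0.2263, 0.398]
tcp_rot: [2.65, 1.686, 0.001]
wrist_force: [-0.1, 0.2, -0.4]
opening: 0.0213
```

Run:
```python
from h import *
from bench import sensors,imaging
s=sensors.state(); print(s["joints"],s["position"],s["tcp_rot"],s["wrist_force"],s["opening"])
for n,(x,y,w,h) in (("scene",(290,220,170,190)),):
    c=imaging.camera(n)["color"]; cv2.imwrite(f"pics/{n}9.png",cv2.resize(c[y:y+h,x:x+w],None,fx=3,fy=3,interpolation=cv2.INTER_CUBIC)[:600])
```

```text
[-5.94701224e-01  3.30159713e-01  1.85479445e+00  1.24670413e-04
  9.55830873e-01 -1.72769571e+00] [ 0.45220983 -0.22629933  0.39797027] [2.65030159e+00 1.68555812e+00 6.51826623e-04] [-0.14650505  0.23238171 -0.43491452] 0.02132637021127413
```

View pics/scene9.png

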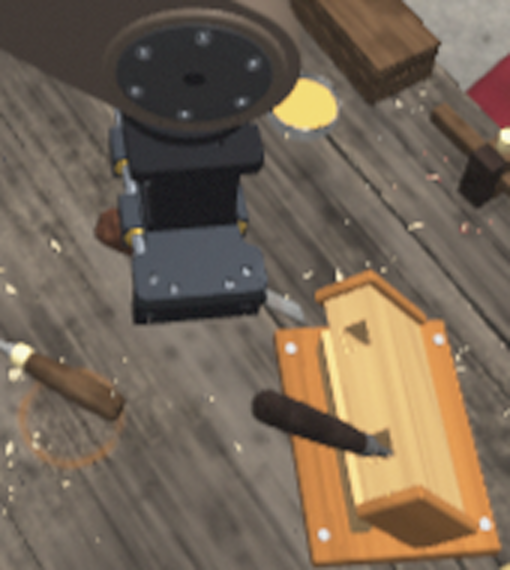

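Request:
drive_tool([
  {"xyz":[0,0,-0.02],"rot":[0,0,0]},
  {"xyz":[0,0,-0.03],"rot":[0,0,0]},
  {"xyz":[0,0,-0.03],"rot":[0,0,0]},
  {"xyz":[0,0,-0.02],"rot":[-3,0,0]},
  {"xyz":[0,0,0],"rot":[-6,0,0]},
  {"xyz":[0,0,0],"rot":[-6,0,0]},
  {"xyz":[0,0,0],"rot":[-6,0,0]},
  {"xyz":[0,0,0],"rot":[-3,0,0]},
  {"xyz":[0,0,0],"rot":[0,0,0]},
  {"xyz":[0,0,0],"rot":[0,0,0]},
])

```text
clock: 17.4
position: [0.4523, -0.2264, 0.4974]
tcp_rot: [2.339, 1.488, 0.315]
wrist_force: [-0.1, -0.1, -0.8]
opening: 0.0211
```

Run:
```python
from h import *
from bench import sensors,imaging
s=sensors.state(); print(s["joints"],s["position"],s["tcp_rot"],s["wrist_force"],s["opening"])
R=Rn.from_rotvec(s["tcp_rot"]); a=R.apply([0,.712,.701]); print("tilt",np.degrees(np.arccos(-R.as_matrix()[2,2])),"chisel elev",np.degrees(np.arcsin(a[2])))
```

```text
[-0.60575616  0.18382674  1.79186855  0.09912994  0.75593173 -1.79662912] [ 0.45233618 -0.22638162  0.49735734] [2.33916431 1.48755769 0.31541886] [-0.09260009 -0.1035086  -0.84165266] 0.021111432883750902
tilt 23.930356947759694 chisel elev -20.605764072221564
```

Request:
drive_tool([
  {"xyz":[0,0,0],"rot":[-4,0,0]},
  {"xyz":[0,0,0],"rot":[-6,0,0]},
  {"xyz":[0,0,0],"rot":[-6,0,0]},
  {"xyz":[0,0,0],"rot":[-4.5,0,0]},
  {"xyz":[0,0,0],"rot":[0,0,0]},
  {"xyz":[0,0,0],"rot":[0,0,0]},
  {"xyz":[0,0,0],"rot":[0,0,0]},
])

```text
clock: 18.1
position: [0.4524, -0.2264, 0.4977]
tcp_rot: [2.055, 1.307, 0.534]
wrist_force: [-0.7, -0.2, -0.8]
opening: 0.0213
```

Run:
```python
from h import *
from bench import sensors,imaging
s=sensors.state(); print(s["joints"],s["position"],s["tcp_rot"],s["wrist_force"],s["opening"])
R=Rn.from_rotvec(s["tcp_rot"]); a=R.apply([0,.712,.701]); print("tilt",np.degrees(np.arccos(-R.as_matrix()[2,2])),"chisel elev",np.degrees(np.arcsin(a[2])),"grasp",s["position"]+R.apply([0,0,.171]))
for n in ("scene","top"):
    c=imaging.camera(n)["color"]; cv2.imwrite(f"pics/{n}10.png",c)
```

```text
[-0.61474789  0.1607799   1.86646285  0.35021756  0.36822761 -2.02639495] [ 0.45241955 -0.226382    0.49765222] [2.05479695 1.30720921 0.53351125] [-0.69230645 -0.18508571 -0.79365057] 0.021305691128669743
tilt 44.38030892888413 chisel elev -0.17351895186377422 grasp [ 0.56076863 -0.27702527  0.37543628]
```

View pics/scene10.png

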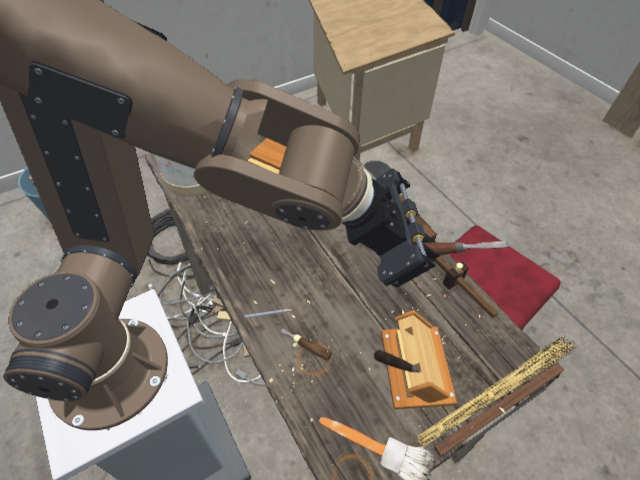

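View pics/top10.png

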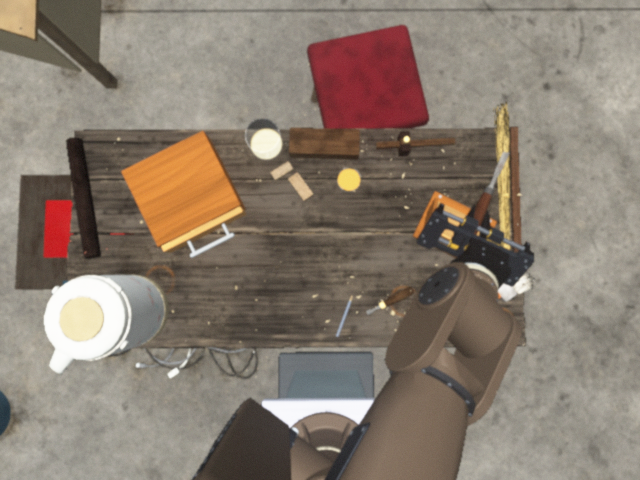

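Run:
```python
from h import *
s=cv2.imread("pics/scene10.png");t=cv2.imread("pics/top10.png")
a=cv2.resize(s[225:270,410:515],None,fx=7,fy=7,interpolation=cv2.INTER_CUBIC);b=cv2.resize(t[145:235,450:520],None,fx=6,fy=6,interpolation=cv2.INTER_CUBIC)
cv2.imwrite("pics/a10.png",a);cv2.imwrite("pics/b10.png",b)
```

```text
(no output)
```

View pics/a10.png

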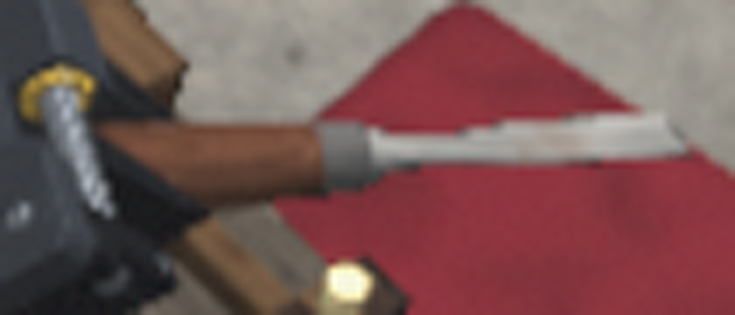

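View pics/b10.png

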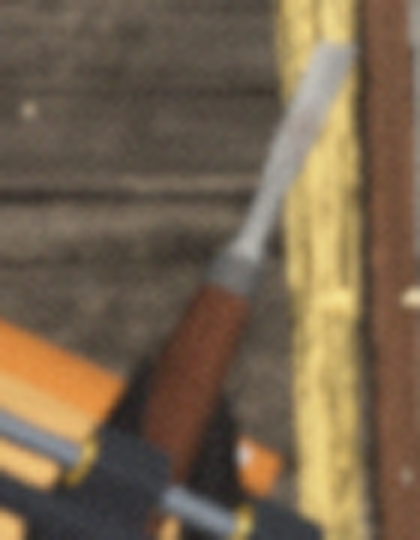

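```bash
python3 - <<'E'
from h import *
np.set_printoptions(precision=4,suppress=True)
A=lambda u:cp((410,225),7,u); B=lambda u:cp((450,145),6,u)
tip=tri(A((675,135)),B((338,48))); end=tri(A((320,157)),B((228,290))); print(tip,end)
d=tip[0]-end[0]; print(np.linalg.norm(d),np.degrees(np.arcsin(d[2]/np.linalg.norm(d))))
from bench import sensors
s=sensors.state(); print(s["clock"],s["opening"],np.abs(s["joint_vel"]).max(),s["position"])
# dark butt & handle end seen now vs start
E
python3 - <<'E'
import cv2
a=cv2.imread("pics/scene0.png")[335:385,365:430];b=cv2.imread("pics/scene10.png")[335:385,365:430]
cv2.imwrite("pics/dark.png",cv2.resize(cv2.hconcat([a,b]),None,fx=5,fy=5))
E
```

```text
(array([ 0.6837, -0.3363,  0.3676]), array([0.53, 0.42])) (array([ 0.6082, -0.2994,  0.3682]), array([0.19, 0.15]))
0.0840755191526487 -0.46557709299167127
18.2 0.021381143259167047 0.007139161680108834 [ 0.4524 -0.2264  0.4977]
```

View pics/dark.png

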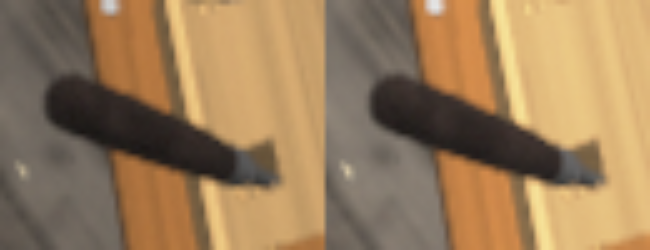

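```bash
python3 -c "
from bench import job; print(job.hand_in())"
```

```text
the job is handed in; nothing more can be done
None
```

The chisels are changed and the job is handed in at about 18.2 s of the 59 s allowed; `hand_in` gives no verdict.

- **Blunt chisel and drawer:** I took the left-most of the two look-alikes from the bench. I laid it across the drawer floor and let go; a picture showed it lying flat. I then pushed the drawer in by its bar until it stopped, at about 20 N. The drawer front sits flush with the chest, and the handle is 47.8 mm ahead of the chest edge, where about 47 mm is expected when shut. The start-to-end shift of the handle measured 131 mm from the images and about 135 mm from the push. I had first reckoned the opening at 139 mm, on a rougher guess of the drawer-front geometry. While pushing, the wrist also read about 13 N vertically, probably friction on the bar; it vanished when I backed off.
- **Red chisel:** I gripped it with 30 N and drew it about 124 mm along its own axis with no notable force. I then raised it and turned it level. From the two cameras it is 0.5° off level at 0.368 m above the bench. The arm was still, and the opening was steady at 21.4 mm on the handle.
- **Dark chisel:** it looks the same in the last picture as at the start.

The calibration is good to about 2 mm, and I could not read the drawer joint directly. The shut drawer therefore rests on the pictures and the hard stop. The blunt chisel inside it was last seen before the push.

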